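Close up a gel tray in its casting frame

ROBOT

A 6-joint arm with a two-finger parallel gripper is mounted at the origin on the work surface. World frame = base frame: x ahead of the robot, y to its left, z up, the work surface at z = 0. Lengths are in m, angles in rad, forces in N, time in s.
With the tool pointing down it reaches from about 0.4 to 0.825 m from the base axis. Payload 7 kg.
Tool frame: the origin (TCP) lies at the centre of the arm's flange, where the gripper is bolted on; the fingertips stand 178 mm ahead of it and the grasp point (between the pads) lies 159 mm ahead of it; z points along the fingers, y is the direction in which the jaws open and shut (so a half turn about z gives the same grasp; the last joint's range is limited). The gripper opens to 88 mm and grips with 3 to 60 N. Pads are 19 mm wide; open, the fingers measure 130 mm over their backs; the gripper's body (78 mm by 193 mm) begins 47 mm behind the grasp point.
Start: joints at [-0.93, 0.359, 0.012, 0, -1.224, -0.288], TCP at [0.233, -0.633, 0.405] pointing down, gripper open.
Joint ranges: [-3.07, 3.07], [-1.43, 2.12], [-1.02, 1.25], [-3.03, 1.67], [-3.05, -0], [-3.03, 3.03]. Speed limits (rad/s): [2.39, 2.39, 3.01, 3.14, 3.14, 3.14].

INTERFACE

Orientations are given as [roll, pitch, yaw] about the fixed x, y, z axes, in that order (R = Rz(yaw) Ry(pitch) Rx(roll)).
In Python, from station import arm gives the robot as it stands.
- The arm moves only by the shell command python3 -m handwheel 'ROWS' [OPENING] [FORCE]. ROWS is JSON, a list of rows, each a list of 4 numbers: the shift along the world's x, y, z in cm, then the turn about the world's z in rad. In form: [[dx, dy, dz, yaw], ...]. A call has 1 to 20 rows; each row shifts and turns the commanded pose from where the row before left it; what a row does not reach is not made up. A row lasts 1/10 s, in which the tool goes at most 50 mm and 8.59 degrees, less where a joint would pass 70% of its speed; a pose out of reach is approached as far as the arm can. A call is refused whole if a number of a shift passes 5 or a number of a turn 0.15, either way. A call with a gripper value outside its range is refused whole. OPENING is the closure, from 0 (fully open) to 1 (shut), set as the call begins (- or left out, the last holds). The fingers move at their own pace and stop on an object; FORCE is the grip in N (left out, the last holds). Time passes only in rows, so rows that do not move let the fingers close. It gives the time, the measured TCP pose, the force and the opening at its end, in the units of the state.
- arm.get_state(): the state, without advancing time (a new reading comes with each control period).
- arm.grab_frame(name): name is "scene" or "top" or "wrist"; returns a dict with "image" (400x640x3 uint8, red, green, blue), "depth" (400x640 float32, m along the optical axis (not along the pixel's ray), 0 where there is no reading), "vfov" (degrees; the focal length in pixels is half the picture's height over the tangent of half this angle, whatever the lens; pixels are square), "cx", "cy" (the principal point, pixels), "k1" (the pictures are not rectified: a ray, as slopes to the right and down, at radius r is drawn at 1 + k1 r^2 times it, then the intrinsics apply), "rvec" (rotation vector, rad) and "tvec" (3), from world to camera coordinates, as OpenCV has them. Camera axes: x right, y down, z forward; pixel columns grow to the right and rows downward; lengths in m; the calibration is good to about 2 mm. A picture is of the moment at which its call begins.
- arm.job_done(): hands the job in, once; it reports no verdict.
The state is a dict: "t": time; "q": joint angles; "qd": joint speeds; "joint_efforts": joint torques, N m; "eef_pos": TCP position; "ee_rot": TCP orientation; "force": force on the tool from outside, world axes, zero at the start; "moment": the same for the moment, N m; "width": finger opening in m.
Only numpy, scipy, OpenCV 4.12 (cv2) and the standard library are available. Lean on these libraries where they do the work, as an engineer would, in place of code of your own. Each camera call takes 0.05 s, during which the arm holds its last target.

TASK

Stand the blue filler bar upright in the gap between the orange gel tray and an end wall of its grey casting frame, at an end where the gap is wide enough, seat it fully down without forcing it, and let go of it. Then push the tray by its black grip towards the bar until tray, bar and end wall are tight together. Finish while still holding the tray pressed firmly against the bar (about 10 N), leaving everything else on the bench alone.

Things in the scene. Friction and masses are not known exactly. Their poses are not given: they have to be found in the camera images.
- frame: (All sizes in mm.) Grey casting frame, fixed to the bench, 114 (its x) x 194 (its y) x 28 high; a 10 thick base with 12 thick walls 18 high on it round a rectangular pocket 90 (x) x 170 (y) x 18 deep. The tray slides in it along the frame's y. Origin: centre of the underside, on the bench. z up.
- pocket (a point): Centre of the pocket's floor, 10 above the bench; axes as the frame's. The inner faces of the end walls lie at y = +85 and -85, of the side walls at x = +45 and -45. (mm)
- tray: Orange tray loose in the pocket, 0.3 kg, 86 (x) x 140 (y); plate 8 thick, ends (y = +-70) turned up to 18 high, 6 thick. Black grip across its middle: 50 (x) x 12 (y), 8 to 40 above the underside. Origin: centre of the underside; axes as the frame's. The end gaps total 30, shared differently each start (2.5 to 27.5); a gap over 13.5 takes the bar, often one end only. (mm)
- bar: Blue filler bar, rigid, 78 long (its x) x 12 thick (y) x 48 high (z), 60 g, loose, standing upright on its long edge on the bench. Origin: centre of the underside. It goes into the gap upright, its length along the frame's x, either face either way; 30 of its height then stands above the walls, for the fingers. (mm)
- bottle: Brown bottle, blue cap, 70 across, 150 high; loose, stands by, leave it alone. Origin: centre of the underside. (mm)
- beaker: White beaker, 72 across, 90 high; loose, stands by, leave it alone. Origin: centre of the underside. (mm)
- jar: White jar, red cap, 56 across, 70 high; loose, stands by, leave it alone. Origin: centre of the underside. (mm)
- tube_rack: Green rack of tubes, 80 x 170 x 62 high; loose, stands by, leave it alone. Origin: centre of the underside. (mm)
- tip_box: Blue box with white lid, 117 x 82 x 59 high; loose, stands by, leave it alone. Origin: centre of the underside. (mm)
- comb: White comb lying flat, 100 x 33 x 8 high; loose, stands by, leave it alone. Origin: centre of the underside. (mm)
- timer: White bench timer, 70 x 70 x 22 high; loose, stands by, leave it alone. Origin: centre of the underside. (mm)
There are look-alikes about, which are no part of the job. Of the things that look like the bar, the middle-sized one is meant.

How it is judged:
By the outcome, as a careful person would: the job done as asked, in the order asked, and still so for the second after the job is handed in, while the arm keeps its last pose, push and grip.
It also fails if it takes over 45 s, if anything falls off the work surface, if the arm or the gripper's body presses on something with over 40 N, if the wrist force passes 120 N, or if a joint passes its speed limit or range.

## Working session

There is one attempt and no reset: what is moved stays moved. The work goes in short steps, Python scripts to look and compute and a shell command to move; the robot and the scene stay as the last step left them, time stands still between calls to the robot, and variables do not carry over. Pictures are saved under pics/ and viewed, and the job is handed in when it is done.

```bash
mkdir -p pics; ls; cat > h.py <<'E'
import numpy as np, cv2, pickle
from station import arm
def grab(n,tag):
    f=arm.grab_frame(n); pickle.dump(f,open(f'{tag}.pkl','wb'))
    cv2.imwrite(f'pics/{tag}.png',cv2.cvtColor(f['image'],cv2.COLOR_RGB2BGR)); return f
def load(tag): return pickle.load(open(f'{tag}.pkl','rb'))
def K(f):
    fl=200/np.tan(np.radians(f['vfov'])/2); return np.array([[fl,0,f['cx']],[0,fl,f['cy']],[0,0,1.]]),np.array([f['k1'],0,0,0,0.])
def rays(f,uv):
    k,d=K(f); n=cv2.undistortPointsIter(np.array(uv,float).reshape(-1,1,2),k,d,None,None,(3,50,1e-10)).reshape(-1,2)
    R=cv2.Rodrigues(np.array(f['rvec'],float))[0]; t=np.array(f['tvec'],float).ravel()
    c=-R.T@t; return c,np.c_[n,np.ones(len(n))]@R
def onz(f,uv,z):
    c,r=rays(f,uv); return c+r*((z-c[2])/r[:,2])[:,None]
def bydepth(f,uv):
    c,r=rays(f,uv); d=np.array([f['depth'][int(v),int(u)] for u,v in uv]); return c+r*d[:,None]
def cloud(f):
    v,u=np.mgrid[0:400,0:640]; uv=np.c_[u.ravel(),v.ravel()]
    c,r=rays(f,uv); d=f['depth'].ravel(); return (c+r*d[:,None]).reshape(400,640,3)
def proj(f,P):
    k,d=K(f); return cv2.projectPoints(np.array(P,float).reshape(-1,3),np.array(f['rvec'],float),np.array(f['tvec'],float),k,d)[0].reshape(-1,2)
E
python3 - <<'E'
from h import *
for n in('scene','top','wrist'):
    f=grab(n,n+'0'); print(n,f['vfov'],f['cx'],f['cy'],f['k1'],(f['depth']>0).mean())
print(arm.get_state())
E
```

```text
pics
scene 57.67107911647871 318.0096686119588 204.11265080047204 -0.014114748416046477 0.99608203125
top 43.06551804879771 320.0547193811718 195.12358793894387 -0.03380304194436563 0.995984375
wrist 70.61328112315731 318.08908508931705 200.37148123231134 -0.012073650311868104 0.94980859375
{'t': 0.15, 'q': array([-9.29925174e-01,  3.59204250e-01,  1.12580133e-02, -2.46698996e-04,
       -1.22408269e+00, -2.88100906e-01]), 'qd': array([-0.00039745,  0.00038915,  0.00248815,  0.00194655,  0.00055314,
       -0.00027411]), 'joint_efforts': array([-2.18911873e-04, -5.83274674e+01,  2.93296748e+01,  7.00116545e+00,
        8.89286748e-03, -1.11154384e-04]), 'eef_pos': array([ 0.23315413, -0.63329654,  0.40394598]), 'ee_rot': array([ 3.14034495e+00, -1.27866802e-04, -2.78890630e+00]), 'force': array([ 0.23050421, -0.49916762, -0.41488263]), 'moment': array([-0.01710091,  0.04618899,  0.00622701]), 'width': 0.08766635136217617}
```

View pics/top0.png

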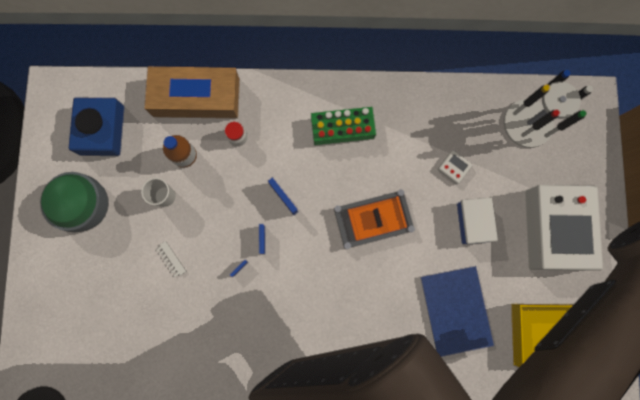

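View pics/scene0.png

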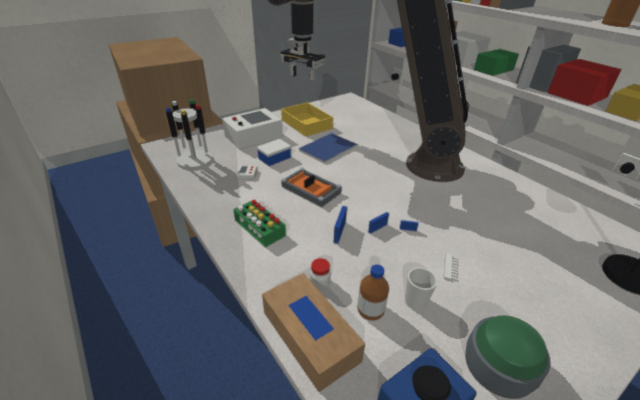

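View pics/wrist0.png

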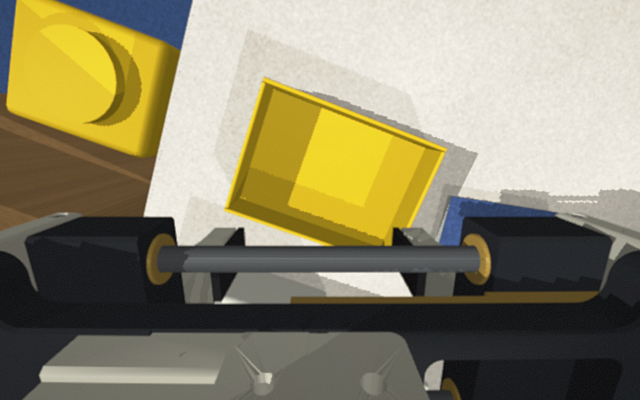

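The top view shows three blue bars, at (283,196), (262,239) and (238,269). The frame is at (375,219), with its long axis roughly along the image columns. The middle bar at (262,239) is probably the one I want, so I'll measure all three next.

```bash
python3 - <<'E'
from h import *
for tag in('top0','scene0'):
    f=load(tag); P=cloud(f); im=f['image'].astype(int); R,G,B=im[...,0],im[...,1],im[...,2]
    m=((B>R*1.5+15)&(B>G*1.3)&(f['depth']>0)&(P[...,2]>0.006)&(P[...,2]<.09)&(P[...,0]>.2)&(P[...,0]<1)).astype(np.uint8)
    n,l,s,c=cv2.connectedComponentsWithStats(m)
    for i in range(1,n):
        if s[i,4]<25: continue
        q=P[l==i]; zt=np.percentile(q[:,2],90); t=q[q[:,2]>zt-.012]
        r=cv2.minAreaRect((t[:,:2]*1000).astype(np.float32)); print(tag,'blue',c[i].round(),s[i,4],'ztop',zt.round(4),'rect',np.round(r[0]),np.round(r[1]),round(r[2],1))
    m=((R>150)&(G>40)&(G<140)&(B<80)&(abs(P[...,2])<.09)&(P[...,0]>.2)).astype(np.uint8)
    n,l,s,c=cv2.connectedComponentsWithStats(m)
    for i in range(1,n):
        if s[i,4]<100: continue
        q=P[l==i]; r=cv2.minAreaRect((q[:,:2]*1000).astype(np.float32)); print(tag,'orange',c[i].round(),s[i,4],np.percentile(q[:,2],[5,50,95]).round(4),np.round(r[0]),np.round(r[1]),round(r[2],1))
f=load('top0');im=cv2.cvtColor(f['image'],cv2.COLOR_RGB2BGR)
cv2.imwrite('pics/topz.png',cv2.resize(im[160:290,220:420],None,fx=4,fy=4,interpolation=cv2.INTER_CUBIC))
E
```

```text
top0 blue [190.  88.] 644 ztop 0.0813 rect [860. 358.] [ 48. 107.] 0.2
top0 blue [ 98. 126.] 1992 ztop 0.0739 rect [760. 616.] [145. 121.] 0.1
top0 blue [282. 195.] 218 ztop 0.071 rect [573. 103.] [107.  14.] 38.9
top0 blue [261. 238.] 125 ztop 0.0527 rect [461. 158.] [71. 11.] 1.9
top0 blue [238. 268.] 57 ztop 0.0377 rect [383. 217.] [ 8. 51.] 43.3
top0 blue [457. 305.] 3301 ztop 0.0191 rect [ 283. -360.] [196. 147.] 11.2
top0 orange [375. 219.] 1034 [0.0146 0.0197 0.0273] [ 519. -141.] [ 84. 124.] 14.9
top0 orange [537. 322.] 795 [0.0019 0.0067 0.0136] [ 241. -579.] [139.  87.] 86.7
scene0 blue [325. 147.] 593 ztop 0.0152 rect [ 286. -359.] [190. 139.] 11.8
scene0 blue [275. 157.] 239 ztop 0.0408 rect [ 534. -381.] [ 59. 123.] 63.3
scene0 blue [340. 224.] 227 ztop 0.0665 rect [575. 107.] [110.  17.] 38.9
scene0 blue [378. 222.] 208 ztop 0.0474 rect [464. 159.] [76. 14.] 2.5
scene0 blue [409. 225.] 125 ztop 0.0328 rect [387. 220.] [14. 51.] 48.2
scene0 blue [311. 317.] 871 ztop 0.078 rect [860. 358.] [109.  49.] 89.8
scene0 blue [424. 380.] 1902 ztop 0.0705 rect [764. 620.] [146. 117.] 0.1
scene0 orange [311. 186.] 199 [0.0144 0.0172 0.0257] [ 515. -142.] [ 79. 125.] 14.3
scene0 orange [320. 264.] 163 [0.0668 0.0688 0.0711] [746. 237.] [43. 40.] 13.6
```

View pics/topz.png

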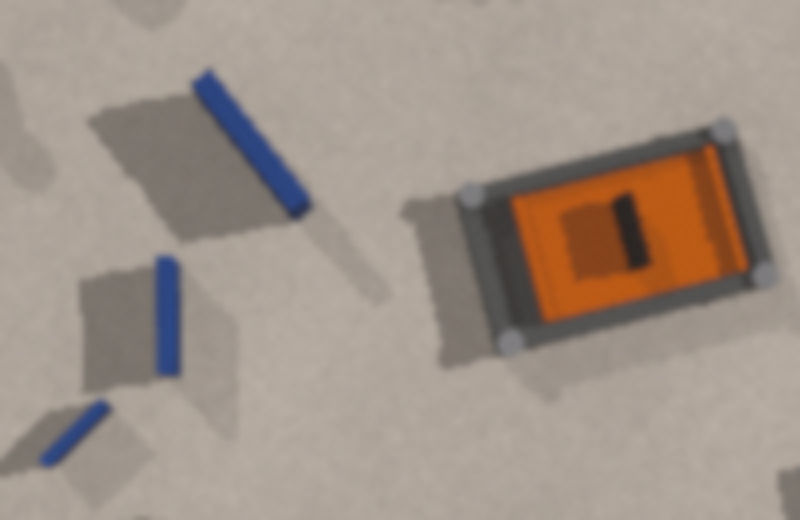

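```bash
cat >> h.py <<'E'
from scipy.spatial.transform import Rotation as Ro
def tool(): 
    s=arm.get_state(); return Ro.from_euler('xyz',s['ee_rot']).as_matrix(),np.array(s['eef_pos'])
E
python3 - <<'E'
from h import *
f=load('wrist0'); R,p=tool()
c,r=rays(f,[[320,200],[420,200],[320,100]])
print('cam in tool',R.T@(c-p),'axis',R.T@r[0],'right',R.T@(r[1]-r[0]))
E
```

```text
cam in tool [0.0652936  0.00086764 0.02149236] axis [-0.24497999  0.00801009  0.96951955] right [ 2.30814490e-04  3.54676561e-01 -3.96545078e-04]
```

```bash
python3 -m handwheel '[[2.4,3.2,0,-0.007],[2.4,3.2,0,-0.007],[2.4,3.2,0,-0.007],[2.4,3.2,0,-0.007],[2.4,3.2,0,-0.007],[2.4,3.2,0,-0.007],[2.4,3.2,0,-0.007],[2.4,3.2,0,-0.007],[2.4,3.2,0,-0.007],[2.4,3.2,0,-0.007],[2.4,3.2,0,-0.007],[2.4,3.2,0,-0.007],[2.4,3.2,0,-0.007],[2.4,3.2,0,-0.007],[2.4,3.2,0,-0.007],[2.4,3.2,0,-0.007],[0,0,0,0],[0,0,0,0]]'
python3 - <<'E'
from h import *
grab('wrist','w1'); grab('top','top1')
E
```

```text
t: 1.95
eef_pos: [0.6175, -0.1205, 0.4039]
ee_rot: [3.141, -0.001, -2.899]
force: [0.4, 0.1, 1.8]
width: 0.0876
```

View pics/w1.png

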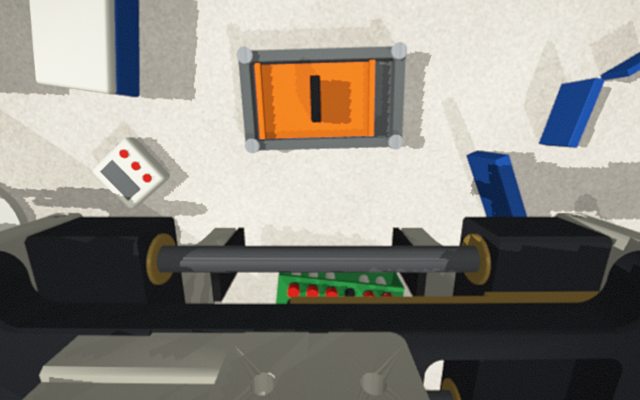

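The wrist picture shows the frame at about (245-400, 48-148), with the tray at (258-375). The gap is on the right, towards world +y. The middle bar is at (570,112) and the tall one at (497,185). Now I'll fit the frame.

```bash
cat > fit.py <<'E'
from h import *
from scipy.optimize import least_squares
def fitframe(f,seed=(.519,-.141,.25)):
    P=cloud(f); im=f['image'].astype(int); R,G,B=im[...,0],im[...,1],im[...,2]
    cx,sx=np.cos(seed[2]),np.sin(seed[2])
    d=P[...,:2]-np.array(seed[:2]); near=(np.hypot(d[...,0],d[...,1])<.14)&(f['depth']>0)
    org=near&(R>140)&(B<90)&(G<150)&(R>1.5*G)
    grey=near&(abs(R-B)<25)&(R<135)&(P[...,2]>.02)&(P[...,2]<.036)
    q=P[grey]
    r=cv2.minAreaRect((q[:,:2]*1000).astype(np.float32))
    return P,org,grey,r
if __name__=='__main__':
    import sys
    for tag in sys.argv[1:]:
        f=load(tag); P,org,grey,r=fitframe(f)
        print(tag,'grey',grey.sum(),np.median(P[grey][:,2]),r)
        q=P[org]; print(' org z',np.percentile(q[:,2],[5,25,50,75,95]).round(4)); print(' org rect',cv2.minAreaRect((q[:,:2]*1000).astype(np.float32)))
E
python3 fit.py w1 top1
python3 - <<'E'
from h import *
f=load('w1')
# orthographic at z=.028, 0.5mm/px, x up, y left
c0=np.array([.519,-.135]);s=.0004
v,u=np.mgrid[0:600,0:800]
X=c0[0]-(v-300)*s;Y=c0[1]-(u-400)*s
p=proj(f,np.c_[X.ravel(),Y.ravel(),np.full(X.size,.028)]).astype(np.float32).reshape(600,800,2)
o=cv2.remap(cv2.cvtColor(f['image'],cv2.COLOR_RGB2BGR),p[...,0],p[...,1],cv2.INTER_CUBIC)
cv2.imwrite('pics/ortho1.png',o)
E
```

```text
w1 grey 4523 0.026500906550066816 ((519.6309204101562, -137.930908203125), (113.19612121582031, 193.52735900878906), 15.528387069702148)
 org z [0.0152 0.0161 0.0167 0.0174 0.0266]
 org rect ((521.1333618164062, -146.51690673828125), (89.34396362304688, 148.91510009765625), 15.73303508758545)
top1 grey 746 0.029294635160252214 ((518.8828735351562, -139.6854705810547), (112.09420776367188, 191.52664184570312), 15.084837913513184)
 org z [0.0132 0.0172 0.0196 0.0223 0.0297]
 org rect ((522.7401733398438, -150.693115234375), (88.45526885986328, 145.58773803710938), 15.664948463439941)
```

View pics/ortho1.png

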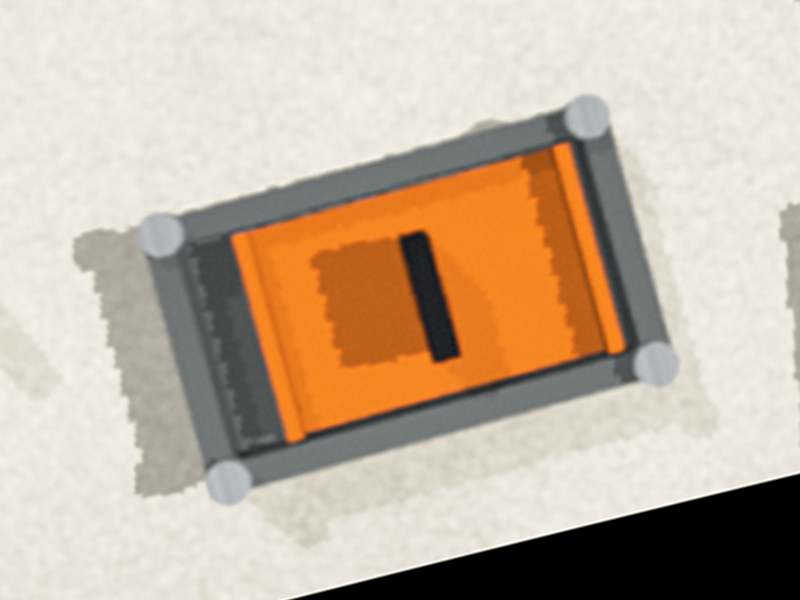

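```bash
python3 - <<'E'
from h import *
f=load('w1'); a=.2714; c=np.array([.5193,-.138]); ex=np.array([np.cos(a),np.sin(a)]); ey=np.array([-np.sin(a),np.cos(a)])
im=f['image'].astype(np.float32)
ys=np.arange(-.105,.106,.001)
def samp(x,z): 
    P=np.array([np.r_[c+x*ex+y*ey,z] for y in ys]); p=proj(f,P).astype(np.float32); return cv2.remap(im,p[:,0].reshape(-1,1),p[:,1].reshape(-1,1),cv2.INTER_LINEAR)[:,0]
A=np.mean([samp(x,.028) for x in np.linspace(-.025,.025,21)],0)
for y,v in zip(ys,A):
    if y<-.055 or y>.045: print(int(round(y*1000)),v.astype(int))
P=cloud(f); q=P[...,:2]-c; X=q@ex;Y=q@ey
R,G,B=im[...,0],im[...,1],im[...,2]
m=(abs(X)<.03)&(abs(Y)<.05)&(R<60)&(P[...,2]>.04)
print('grip',m.sum(),np.median(P[m],0),np.percentile(X[m],[3,97]),np.percentile(Y[m],[3,50,97]),np.percentile(P[m][:,2],[50,95]))
E
```

```text
-105 [228 224 213]
-104 [224 220 207]
-103 [221 217 204]
-102 [221 216 203]
-101 [220 216 203]
-100 [221 217 203]
-99 [222 217 203]
-98 [214 209 196]
-97 [186 183 173]
-96 [140 142 137]
-95 [114 118 117]
-94 [109 114 114]
-93 [111 116 115]
-92 [112 117 116]
-91 [112 117 116]
-90 [112 117 116]
-89 [112 117 116]
-88 [113 118 117]
-87 [112 118 117]
-86 [107 112 111]
-85 [92 96 95]
-84 [69 71 71]
-83 [55 57 57]
-82 [52 55 56]
-81 [59 62 63]
-80 [89 73 68]
-79 [151  92  64]
-78 [215 116  50]
-77 [245 131  36]
-76 [247 135  32]
-75 [246 135  33]
-74 [244 131  32]
-73 [231 119  28]
-72 [192  95  22]
-71 [164  82  19]
-70 [171  86  22]
-69 [185  93  24]
-68 [188  95  24]
-67 [188  95  25]
-66 [188  95  24]
-65 [188  95  24]
-64 [187  95  25]
-63 [187  95  25]
-62 [187  95  25]
-61 [192  97  25]
-60 [205 104  26]
-59 [223 115  28]
-58 [237 126  31]
-57 [243 132  33]
-56 [244 134  33]
45 [244 134  34]
46 [244 134  34]
47 [242 132  33]
48 [238 127  33]
49 [234 124  31]
50 [232 122  32]
51 [232 122  31]
52 [230 120  30]
53 [223 114  29]
54 [219 109  26]
55 [228 117  28]
56 [239 128  32]
57 [244 
[... 199 characters left out ...]
79 79]
71 [73 76 75]
72 [71 73 73]
73 [71 73 73]
74 [70 73 72]
75 [70 73 72]
76 [72 74 74]
77 [77 80 79]
78 [85 88 88]
79 [92 94 94]
80 [91 93 94]
81 [86 89 88]
82 [82 85 85]
83 [84 87 86]
84 [93 97 96]
85 [105 109 108]
86 [112 117 116]
87 [113 119 117]
88 [113 118 117]
89 [113 118 117]
90 [113 118 117]
91 [113 118 117]
92 [113 118 117]
93 [112 117 116]
94 [111 117 116]
95 [118 122 120]
96 [137 138 133]
97 [160 158 149]
98 [173 169 158]
99 [176 172 161]
100 [176 172 161]
101 [176 172 161]
102 [176 171 160]
103 [176 171 161]
104 [176 172 161]
105 [176 171 160]
grip 368 [ 0.52142706 -0.14627402  0.0486217 ] [-0.02191539  0.02279581] [-0.01286135 -0.00866833 -0.00439218] [0.0486217  0.04972784]
```

```bash
python3 -m handwheel '[[-0.7,3.5,-0.9,-0.026],[-0.7,3.5,-0.9,-0.026],[-0.7,3.5,-0.9,-0.026],[-0.7,3.5,-0.9,-0.026],[-0.7,3.5,-0.9,-0.026],[-0.7,3.5,-0.9,-0.026],[-0.7,3.5,-0.9,-0.026],[-0.7,3.5,-0.9,-0.026],[0,0,0,0],[0,0,0,0]]'
cat > bar.py <<'E'
from h import *
import sys
for tag in sys.argv[1:]:
    f=load(tag); P=cloud(f); im=f['image'].astype(int); R,G,B=im[...,0],im[...,1],im[...,2]
    m=(B>R*1.5+15)&(B>G*1.3)&(f['depth']>0)&(np.hypot(P[...,0]-.4625,P[...,1]-.1585)<.06)&(P[...,2]>.004)
    q=P[m]; zt=np.percentile(q[:,2],97); t=q[q[:,2]>zt-.005]
    print(tag,m.sum(),len(t),'zt',zt.round(4),cv2.minAreaRect((t[:,:2]*1000).astype(np.float32)), 'vfirst/last',np.argwhere(m).min(0),np.argwhere(m).max(0))
E
python3 - <<'E'
from h import *
f=grab('wrist','w2')
E
python3 bar.py w1 w2 top1
```

```text
t: 3.05
eef_pos: [0.5609, 0.1583, 0.3327]
ee_rot: [-3.141, -0.0, -3.108]
force: [-0.0, -0.2, 0.6]
width: 0.0877
w1 2486 858 zt 0.0478 ((461.4889831542969, 159.17849731445312), (76.56693267822266, 13.928796768188477), 1.2925232648849487) vfirst/last [ 78 542] [146 604]
w2 1182 1182 zt 0.0478 ((461.46380615234375, 160.49957275390625), (76.7059326171875, 10.797658920288086), 1.905463457107544) vfirst/last [ 42 317] [134 329]Traceback (most recent call last):
  File "bar.py", line 6, in <module>
    q=P[m]; zt=np.percentile(q[:,2],97); t=q[q[:,2]>zt-.005]
               ~~~~~~~~~~~~~^^^^^^^^^^^
    return _quantile_unchecked(
        a, q, axis, out, overwrite_input, method, keepdims, weights)
    return _ureduce(a,
                    func=_quantile_ureduce_func,
    ...<5 lines>...
                    overwrite_input=overwrite_input,
                    method=method)
    r = func(a, **kwargs)
    result = _quantile(arr,
                       quantiles=q,
    ...<2 lines>...
                       out=out,
                       weights=wgt)
    slices_having_nans = np.isnan(arr[-1, ...])
                                  ~~~^^^^^^^^^
IndexError: index -1 is out of bounds for axis 0 with size 0
```

View pics/w2.png

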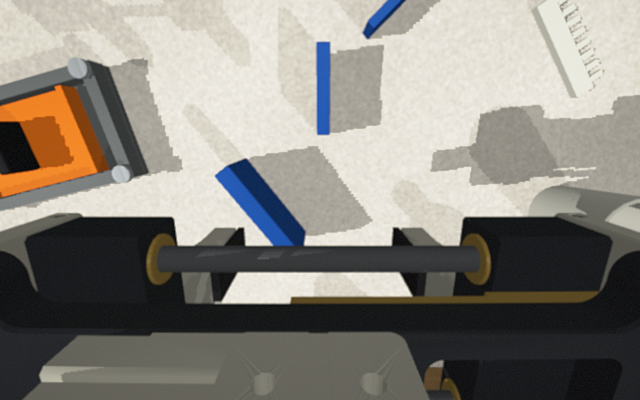

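The bar measures 0.048 high in both wrist views, 77 mm long, centred at (0.4615, 0.160) with yaw 0.033. That matches the middle-sized bar. Next I'll move over it and descend.

```bash
python3 -m handwheel '[[-3.3,0.1,0,0],[-3.3,0.1,0,0],[-3.3,0,0,0],[0,0,-3,0],[0,0,-3,0],[0,0,-3,0],[0,0,-2,0],[0,0,-1.4,0],[0,0,-1,0],[0,0,0,0],[0,0,0,0]]'
python3 -c "
from h import *
grab('scene','s2')
f=load('s2');cv2.imwrite('pics/s2z.png',cv2.resize(cv2.cvtColor(f['image'],cv2.COLOR_RGB2BGR)[130:260,280:480],None,fx=4,fy=4))"
```

```text
t: 4.2
eef_pos: [0.4626, 0.1602, 0.1992]
ee_rot: [3.141, 0.001, -3.11]
force: [-0.2, 0.4, -0.0]
width: 0.0879
```

View pics/s2z.png

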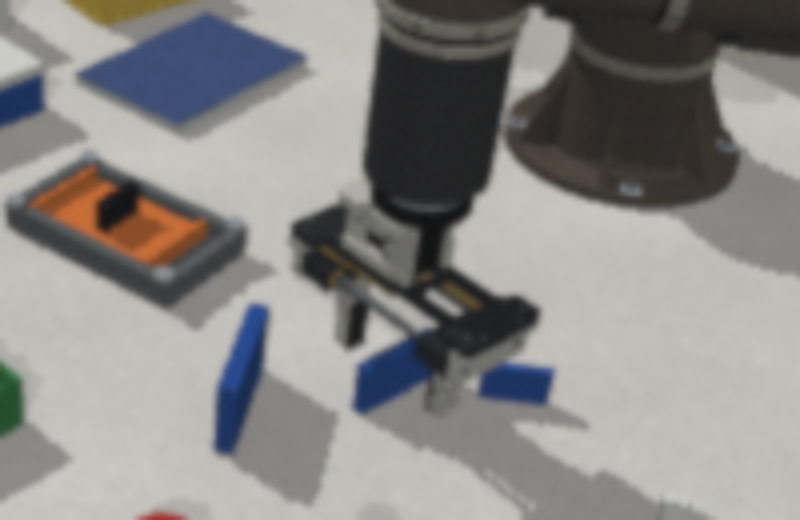

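The fingers straddle the middle bar, and both other bars are clear. Closing now.

```bash
python3 -m handwheel '[[0,0,0,0],[0,0,0,0],[0,0,0,0],[0,0,0,0],[0,0,0,0],[0,0,0,0],[0,0,0,0],[0,0,0,0],[0,0,0,0],[0,0,0,0]]' 1 25
```

```text
t: 5.25
eef_pos: [0.4622, 0.1606, 0.1986]
ee_rot: [-3.142, -0.0, -3.109]
force: [-0.1, 0.3, 0.5]
width: 0.0131
```

```bash
python3 -m handwheel '[[0,0,1,0],[0,0,3,0],[0,0,3,0],[0,0,3,0],[0.7,-3.8,0,0.04],[0.7,-3.8,0,0.04],[0.6,-3.8,0,0.04],[0.6,-3.8,0,0.04],[0.6,-3.8,0,0.04],[0.6,-3.8,0,0.04],[0,0,0,0],[0,0,0,0],[0,0,0,0]]'
python3 - <<'E'
from h import *
f=grab('wrist','w3');grab('scene','s3');grab('top','top3')
E
```

```text
t: 6.55
eef_pos: [0.5001, -0.0671, 0.299]
ee_rot: [3.141, 0.0, -2.869]
force: [-0.6, -0.1, -0.7]
width: 0.0118
```

View pics/w3.png

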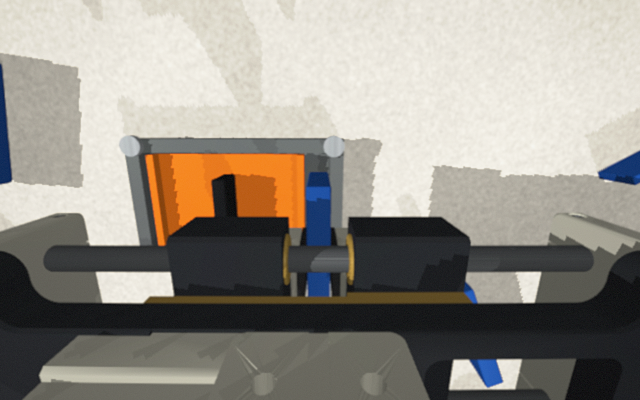

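View pics/s3.png

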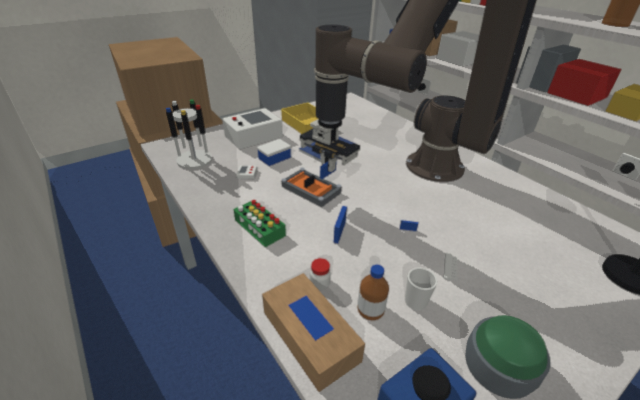

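The held bar shows at (318,180) in front of the gap, at columns 305-325. I'll check its pose in the frame's axes.

```bash
python3 - <<'E'
from h import *
a=.2714; c=np.array([.5193,-.138]); ex=np.array([np.cos(a),np.sin(a)]); ey=np.array([-np.sin(a),np.cos(a)])
f=load('w3'); P=cloud(f); im=f['image'].astype(int); R,G,B=im[...,0],im[...,1],im[...,2]
q=P[...,:2]-c; X=q@ex;Y=q@ey; Z=P[...,2]
m=(B>R*1.5+15)&(B>G*1.3)&(abs(X)<.06)&(abs(Y-.073)<.03)&(Z>.05)
v,u=np.nonzero(m); print(m.sum(),v.min(),v.max())
for lo in range(90,155,6):
    k=m&(Z>lo/1e3)&(Z<=(lo+6)/1e3)
    if k.sum()>5: print(lo,k.sum(),'X',np.percentile(X[k],[2,98]).round(4),'Y',np.percentile(Y[k],[2,50,98]).round(4))
print('zmin/max',np.percentile(Z[m],[1,99]))
# frame check: profile on -x side (visible), z=.028
imf=f['image'].astype(np.float32); ys=np.arange(-.1,.1,.002)
for x in(-.051,-.038):
    p=proj(f,np.array([np.r_[c+x*ex+y*ey,.028] for y in ys])).astype(np.float32)
    s=cv2.remap(imf,p[:,0].reshape(-1,1),p[:,1].reshape(-1,1),cv2.INTER_LINEAR)[:,0].astype(int)
    print(x,[(int(round(y*1000)),*t) for y,t in zip(ys,s.tolist()) if abs(y)>.056])
s=[-.0];xs=np.arange(-.07,-.03,.002)
p=proj(f,np.array([np.r_[c+x*ex,.028] for x in xs])).astype(np.float32)
print([(round(x*1000),*t) for x,t in zip(xs,cv2.remap(imf,p[:,0].reshape(-1,1),p[:,1].reshape(-1,1),cv2.INTER_LINEAR)[:,0].astype(int).tolist())])
E
```

```text
2255 172 295
96 11 X [-0.0385 -0.0382] Y [0.0695 0.0739 0.0793]
102 25 X [-0.0387 -0.038 ] Y [0.0692 0.0745 0.0797]
108 32 X [-0.0387 -0.0383] Y [0.0695 0.0748 0.0798]
114 29 X [-0.0387 -0.0383] Y [0.0693 0.0739 0.0793]
120 42 X [-0.0386 -0.0081] Y [0.0675 0.0745 0.082 ]
126 46 X [-0.0387 -0.0081] Y [0.0678 0.0739 0.0817]
132 50 X [-0.0387 -0.0083] Y [0.068  0.0745 0.0815]
138 57 X [-0.0387 -0.0085] Y [0.0683 0.074  0.0794]
144 1941 X [-0.0382  0.0187] Y [0.0691 0.0745 0.0802]
zmin/max [0.10505108 0.14879277]
-0.051 [(-100, 220, 219, 212), (-98, 193, 198, 200), (-96, 193, 198, 199), (-94, 186, 191, 194), (-92, 188, 195, 196), (-90, 182, 186, 188), (-88, 189, 193, 195), (-86, 195, 200, 201), (-84, 188, 192, 194), (-82, 160, 164, 166), (-80, 87, 89, 90), (-78, 82, 85, 85), (-76, 77, 81, 79), (-74, 77, 80, 80), (-72, 75, 79, 77), (-70, 109, 113, 111), (-68, 117, 122, 121), (-66, 115, 120, 119), (-64, 115, 121, 119), (-62, 114, 120, 118), (-60, 114, 120, 119), (-58, 115, 121, 119), (56, 113, 118, 118), (58, 113, 119, 118), (60, 112, 117, 117), (62, 114, 119, 118), (64, 113, 119, 118), (6
[... 999 characters left out ...]
4, 84), (76, 74, 76, 75), (78, 71, 74, 74), (80, 72, 75, 73), (82, 80, 83, 83), (84, 95, 100, 99), (86, 114, 118, 117), (88, 113, 117, 116), (90, 114, 118, 117), (92, 114, 119, 118), (94, 112, 117, 116), (96, 126, 129, 126), (98, 179, 175, 163)]
[(-70, 223, 220, 206), (-68, 222, 218, 204), (-66, 222, 219, 204), (-64, 217, 212, 198), (-62, 219, 214, 200), (-60, 223, 219, 205), (-58, 204, 198, 186), (-56, 100, 104, 105), (-54, 111, 117, 117), (-52, 112, 115, 116), (-50, 112, 117, 117), (-48, 111, 117, 117), (-46, 108, 116, 116), (-44, 162, 101, 69), (-42, 247, 133, 30), (-40, 245, 135, 32), (-38, 245, 134, 33), (-36, 245, 135, 32), (-34, 245, 135, 32), (-32, 245, 135, 32), (-30, 244, 134, 28)]
```

```bash
python3 -m handwheel '[[0,0,-2,0],[0,0,-3,0],[0,0,-2,0],[0,0,-1,0],[0,0,-0.5,0],[0,0,0,0],[0,0,0,0]]'; python3 -m handwheel '[[0,0,-0.2,0],[0,0,-0.1,0],[0,0,-0.1,0],[0,0,0,0],[0,0,0,0]]'
```

```text
t: 7.4
eef_pos: [0.5007, -0.0672, 0.2144]
ee_rot: [-3.141, 0.001, -2.868]
force: [-1.0, -0.6, -0.4]
width: 0.0118
t: 7.9
eef_pos: [0.5002, -0.0675, 0.2097]
ee_rot: [3.142, 0.0, -2.869]
force: [0.6, 0.1, 0.2]
width: 0.0122
```

```bash
python3 -m handwheel '[[0,0,-0.1,0],[0,0,0,0],[0,0,0,0]]'; python3 -m handwheel '[[0,0,-0.05,0],[0,0,0,0],[0,0,0,0]]'
```

```text
t: 8.2
eef_pos: [0.5003, -0.0674, 0.2088]
ee_rot: [-3.141, 0.0, -2.869]
force: [-1.0, 0.6, 3.6]
width: 0.0116
t: 8.5
eef_pos: [0.5003, -0.0674, 0.2088]
ee_rot: [-3.141, 0.0, -2.868]
force: [-2.7, 0.9, 8.2]
width: 0.012
```

The bar touched down at floor height: TCP 0.2088, bar underside about 0.010. I'll ease off slightly, then release.

```bash
python3 -m handwheel '[[0,0,0.05,0],[0,0,0,0]]'; python3 -m handwheel '[[0,0,0,0],[0,0,0,0],[0,0,0,0],[0,0,0,0],[0,0,0,0],[0,0,0,0]]' 0.5; python3 -m handwheel '[[0,0,1,0],[0,0,2,0],[0,0,2,0],[0,0,2,0],[0,0,2,0],[0,0,0,0],[0,0,0,0]]'
python3 - <<'E'
from h import *
f=grab('wrist','w4');f=grab('scene','s4');cv2.imwrite('pics/s4z.png',cv2.resize(cv2.cvtColor(f['image'],cv2.COLOR_RGB2BGR)[120:250,240:440],None,fx=4,fy=4))
E
```

```text
t: 8.7
eef_pos: [0.5003, -0.0674, 0.2088]
ee_rot: [-3.142, 0.0, -2.869]
force: [-1.1, 0.4, 3.8]
width: 0.0115
t: 9.3
eef_pos: [0.5002, -0.0674, 0.2086]
ee_rot: [3.142, -0.0, -2.869]
force: [0.0, -0.5, 1.6]
width: 0.0436
t: 10.0
eef_pos: [0.5001, -0.0674, 0.2996]
ee_rot: [3.142, 0.002, -2.869]
force: [-0.7, -0.5, -0.4]
width: 0.0436
```

View pics/w4.png

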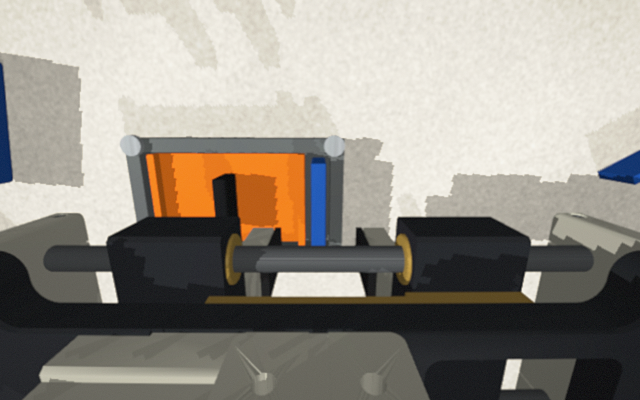

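View pics/s4z.png

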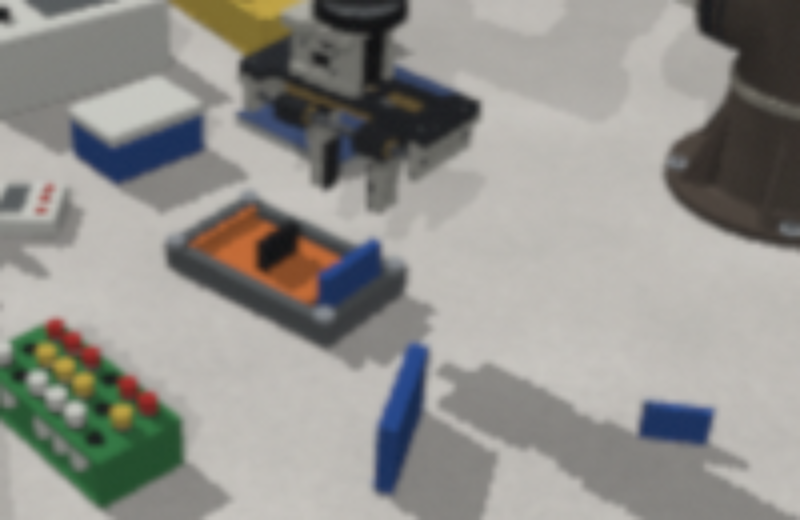

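The bar stands upright in the gap, with its top edge at (318,200) in the wrist view. I'll confirm its pose and the tray's position.

```bash
cat > chk.py <<'E'
from h import *
import sys
a=.2714; c=np.array([.5193,-.138]); ex=np.array([np.cos(a),np.sin(a)]); ey=np.array([-np.sin(a),np.cos(a)])
for tag in sys.argv[1:]:
    f=load(tag); P=cloud(f); im=f['image'].astype(int); R,G,B=im[...,0],im[...,1],im[...,2]
    q=P[...,:2]-c; X=q@ex;Y=q@ey; Z=P[...,2]; ok=f['depth']>0
    m=ok&(B>R*1.5+15)&(B>G*1.3)&(abs(X)<.06)&(abs(Y-.073)<.03)&(Z>.02)&(Z<.08)
    if m.sum()>5:
        zt=np.percentile(Z[m],95);k=m&(Z>zt-.005); print(tag,'bar ztop',zt.round(4),'X',np.percentile(X[k],[1,99]).round(4),'Y',np.percentile(Y[k],[1,50,99]).round(4),'n',k.sum())
        for lo,hi in((-.04,-.025),(-.025,-.01),(-.01,.01),(.01,.025),(.025,.04)):
            kk=k&(X>lo)&(X<hi)
            if kk.sum()>5: print('  x',lo,np.median(Y[kk]).round(4))
    m=ok&(abs(X)<.03)&(abs(Y)<.03)&(R<70)&(Z>.043)&(Z<.056)
    if m.sum()>5: print(tag,'grip Y',np.percentile(Y[m],[3,50,97]).round(4),'z',np.median(Z[m]).round(4),m.sum())
    m=ok&(R>140)&(B<100)&(R>1.4*G)&(abs(X)<.043)&(abs(Y)<.09)&(Z>.023)&(Z<.033)
    for s in(-1,1):
        k=m&(Y*s>.04)
        if k.sum()>5: print(tag,'tray end',s,np.percentile(Y[k],[2,50,98]).round(4),k.sum())
E
python3 chk.py w3 w4 s4
```

```text
w3 grip Y [-0.0127 -0.0069 -0.0023] z 0.0482 555
w3 tray end -1 [-0.079  -0.0752 -0.0724] 720
w3 tray end 1 [0.0558 0.0587 0.0617] 492
w4 bar ztop 0.0575 X [-0.0382  0.0304] Y [0.0686 0.0743 0.0801] n 1178
  x -0.04 0.0742
  x -0.025 0.0746
  x -0.01 0.075
  x 0.01 0.0747
  x 0.025 0.0743
w4 grip Y [-0.0127 -0.007  -0.0023] z 0.0483 565
w4 tray end -1 [-0.079  -0.0752 -0.0723] 510
w4 tray end 1 [0.0558 0.0588 0.0617] 596
s4 bar ztop 0.0579 X [-0.0352  0.0385] Y [0.0694 0.0759 0.0822] n 47
  x -0.04 0.0739
  x -0.025 0.0768
  x -0.01 0.076
  x 0.01 0.0759
  x 0.025 0.076
s4 grip Y [-0.0118 -0.0058 -0.0014] z 0.0484 32
s4 tray end -1 [-0.0812 -0.0768 -0.0733] 15
```

The bar top is at 0.0575, so it is fully seated, and the tray hasn't moved. Now I'll go to the black grip.

```bash
python3 -m handwheel '[[0.7,-2.6,0,0],[0.7,-2.6,0,0],[0.7,-2.7,0,0],[0,0,0,0],[0,0,-3,0],[0,0,-3,0],[0,0,-2,0],[0,0,-1,0],[0,0,-0.8,0],[0,0,0,0],[0,0,0,0]]'; python3 -m handwheel '[[0,0,0,0],[0,0,0,0],[0,0,0,0],[0,0,0,0],[0,0,0,0],[0,0,0,0],[0,0,0,0]]' 1 30
```

```text
t: 11.2
eef_pos: [0.5216, -0.1463, 0.2013]
ee_rot: [-3.141, 0.001, -2.868]
force: [-0.6, 0.0, -0.9]
width: 0.0437
t: 11.9
eef_pos: [0.5213, -0.1465, 0.2009]
ee_rot: [-3.141, 0.0, -2.869]
force: [-0.9, 0.4, 3.6]
width: 0.0115
```

```bash
python3 -m handwheel '[[-0.04,0.145,0,0],[-0.04,0.145,0,0],[-0.04,0.145,0,0],[-0.04,0.145,0,0],[-0.04,0.145,0,0],[-0.04,0.145,0,0],[0,0,0,0],[0,0,0,0]]'; python3 -m handwheel '[[-0.03,0.1,0,0],[-0.03,0.1,0,0],[0,0,0,0],[0,0,0,0]]'
```

```text
t: 12.7
eef_pos: [0.519, -0.1375, 0.2009]
ee_rot: [-3.141, 0.001, -2.869]
force: [1.1, -3.5, 6.8]
width: 0.0119
t: 13.1
eef_pos: [0.5185, -0.1363, 0.2009]
ee_rot: [-3.141, 0.0, -2.869]
force: [2.0, -10.8, 4.6]
width: 0.0115
```

```bash
python3 -m handwheel '[[0,0,0,0],[0,0,0,0],[0,0,0,0]]'; python3 - <<'E'
from h import *
grab('wrist','w5');f=grab('scene','s5');grab('top','top5');cv2.imwrite('pics/s5z.png',cv2.resize(cv2.cvtColor(f['image'],cv2.COLOR_RGB2BGR)[120:250,240:440],None,fx=4,fy=4))
f=load('top5');cv2.imwrite('pics/top5z.png',cv2.resize(cv2.cvtColor(f['image'],cv2.COLOR_RGB2BGR)[160:290,300:500],None,fx=4,fy=4))
s=arm.get_state();print(s['force'],s['moment'])
E
python3 chk.py w5 s5 top5
```

```text
t: 13.4
eef_pos: [0.5184, -0.1363, 0.2009]
ee_rot: [-3.141, 0.0, -2.869]
force: [2.7, -10.0, 3.1]
width: 0.0114
[ 1.87686849 -9.9209886   3.72528872] [-3.55806939 -0.77845971 -0.12336489]
w5 bar ztop 0.0574 X [-0.0385  0.0167] Y [0.0722 0.0781 0.0839] n 2058
  x -0.04 0.0772
  x -0.025 0.0777
  x -0.01 0.0791
  x 0.01 0.0804
w5 grip Y [-0.003   0.0027  0.0087] z 0.0483 1333
w5 tray end -1 [-0.0672 -0.0639 -0.061 ] 525
w5 tray end 1 [0.0664 0.0692 0.0725] 500
s5 bar ztop 0.058 X [-0.0341  0.0404] Y [0.0734 0.0809 0.0863] n 49
  x -0.025 0.0829
  x -0.01 0.0811
  x 0.01 0.0807
  x 0.025 0.0829
s5 grip Y [-0.0101 -0.0004  0.0095] z 0.0484 25
s5 tray end -1 [-0.0681 -0.0636 -0.0612] 16
top5 tray end -1 [-0.0664 -0.0639 -0.0614] 8
top5 tray end 1 [0.0449 0.0648 0.0696] 7
```

View pics/w5.png

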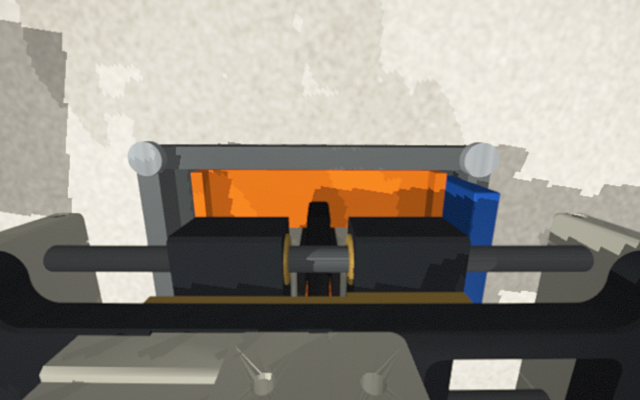

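View pics/s5z.png

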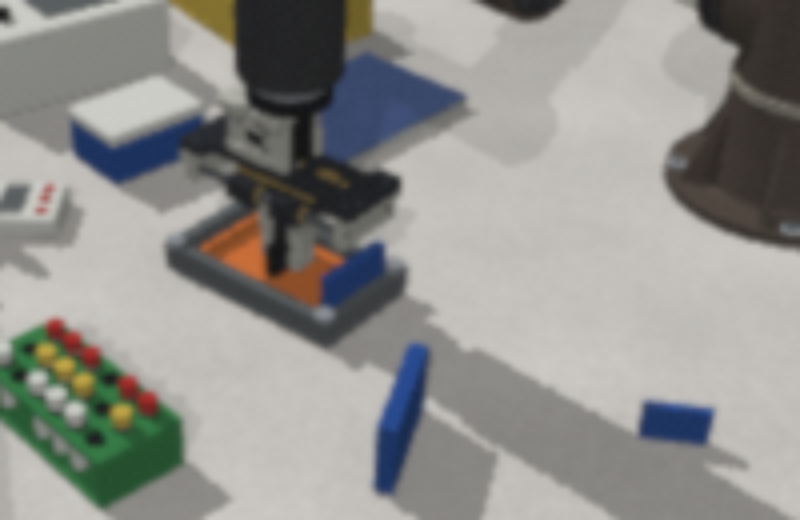

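```bash
python3 -m handwheel '[[-0.015,0.05,0,0],[0,0,0,0],[0,0,0,0]]';  python3 -m handwheel '[[0,0,0,0],[0,0,0,0],[0,0,0,0],[0,0,0,0]]'; python3 - <<'E'
from h import *
f=grab('wrist','w6');im=cv2.cvtColor(f['image'],cv2.COLOR_RGB2BGR);cv2.imwrite('pics/w6z.png',cv2.resize(im[140:310,380:520],None,fx=3.5,fy=3.5,interpolation=cv2.INTER_CUBIC))
s=arm.get_state();print(s['force'],s['eef_pos'])
E
python3 chk.py w6
```

```text
t: 13.85
eef_pos: [0.5184, -0.1362, 0.2009]
ee_rot: [-3.14, 0.0, -2.869]
force: [3.6, -13.9, 1.6]
width: 0.0118
t: 14.25
eef_pos: [0.5184, -0.1362, 0.2009]
ee_rot: [-3.14, 0.0, -2.869]
force: [3.6, -13.0, 2.8]
width: 0.0118
[  2.4102845  -12.93515481   3.48182039] [ 0.51840609 -0.1362013   0.20091518]
w6 bar ztop 0.0574 X [-0.0385  0.0165] Y [0.0723 0.0781 0.084 ] n 2057
  x -0.04 0.0772
  x -0.025 0.0777
  x -0.01 0.0791
  x 0.01 0.0803
w6 grip Y [-0.0029  0.0028  0.0088] z 0.0483 1342
w6 tray end -1 [-0.0671 -0.0639 -0.061 ] 527
w6 tray end 1 [0.0663 0.0692 0.0724] 504
```

View pics/w6z.png

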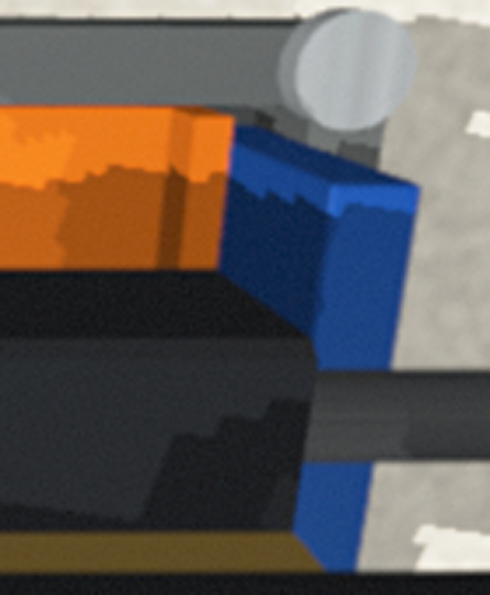

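```bash
python3 - <<'E'
from chk import *
f=load('w6'); P=cloud(f); im=f['image'].astype(int); R,G,B=im[...,0],im[...,1],im[...,2]
q=P[...,:2]-c; X=q@ex;Y=q@ey; Z=P[...,2]
m=(B>R*1.5+15)&(B>G*1.3)&(abs(X)<.06)&(abs(Y-.078)<.03)&(Z>.02)&(Z<.08)
for lo in np.arange(-.04,.02,.006):
    k=m&(X>lo)&(X<lo+.006)&(Z>.055)
    if k.sum()>5: print('top X',lo.round(3),np.percentile(Y[k],[1,50,99]).round(4),k.sum())
for z in range(28,58,5):
    k=m&(X>-.034)&(Z>z/1e3)&(Z<(z+5)/1e3)&(Y<.077)
    if k.sum()>5: print('face z',z,np.median(Y[k]).round(4),k.sum())
    k=m&(X<-.037)&(Z>z/1e3)&(Z<(z+5)/1e3)
    if k.sum()>5: print('   end z',z,np.percentile(Y[k],[2,50,98]).round(4))
E
```

```text
top X -0.04 [0.0723 0.0779 0.0842] 273
top X -0.034 [0.0723 0.0776 0.0839] 335
top X -0.028 [0.0724 0.0781 0.084 ] 327
top X -0.022 [0.0723 0.078  0.0837] 305
top X -0.016 [0.074  0.0791 0.0839] 129
top X -0.004 [0.0749 0.0791 0.0833] 28
top X 0.002 [0.0742 0.0791 0.084 ] 216
top X 0.008 [0.0743 0.0793 0.084 ] 197
top X 0.014 [0.0774 0.0811 0.0839] 75
face z 28 0.0727 110
   end z 28 [0.0725 0.0759 0.0826]
face z 33 0.0726 142
   end z 33 [0.0722 0.0767 0.0828]
face z 38 0.0726 152
   end z 38 [0.0722 0.0749 0.0832]
face z 43 0.0727 171
   end z 43 [0.0723 0.077  0.0832]
face z 48 0.0727 187
   end z 48 [0.0724 0.0758 0.0821]
face z 53 0.0746 639
   end z 53 [0.0726 0.0774 0.0838]
```

```bash
python3 -c "
from station import arm
s=arm.get_state();print(s['t'],s['force'],s['width']);arm.job_done()"
```

```text
14.3 [  2.4102845  -12.93515481   3.48182039] 0.011789578566608287
the job is handed in; nothing more can be done
```

I stood the middle-sized blue bar in the +y end gap of the frame, which measured about 23.5 mm. I lowered it until it touched the floor and let go. Then I gripped the tray's black grip, pushed the tray against the bar, and handed the job in at 14.3 s still pressing.

Last checks:
- **Bar:** it stands upright and square, with its top at 57.4 mm (58 expected when fully seated). The lowering force peaked at about 8 N.
- **Tightness:** the far end gap measures about 17.9 mm (18 expected when tight). The last 0.5 mm commanded moved the tool only 0.1 mm while the force rose.
- **Push:** the tool was pushing with about 13 N along the frame. I estimate about 10 N of that reached the bar after the tray's sliding friction (about 3 N). I did not measure the force on the bar directly.
- **Disagreement:** the bar's outer face measured 84.0 mm from the frame centre, against the wall at 85 mm. This is within the 2 mm calibration error, and the force and far-gap checks both say it is tight.
- **Other items:** nothing else was touched, going by the pictures and the forces.

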